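# Third hand at the filtration manifold

## Task

Put a filter unit together on the free port of the filtration manifold: plug the filter base into the port, stopper down, until its plate lies flat on the soft collar, then stand the funnel squarely on it, flange over flange. Keep hold of the funnel and press it straight down with a steady force of about 12 newtons, so that a colleague can close the clamp around the two flanges; hold that for two seconds or more and finish while still holding and pressing. Do not squash the collar to its stop, and leave everything else on the bench where it is.

Things in the scene. Friction and masses are not known exactly. Their poses are not given: they have to be found in the camera images.
- filter_base: The loose filter base, mushroom-shaped, about 0.15 kg, 34 mm tall: a round steel plate 62 mm in diameter and 8 mm thick on a pale silicone stopper 26 mm long, tapering from 30 mm to 25 mm diameter at its foot, on which it stands. Origin: centre of the stopper's foot; z up through the plate. Gripped across the plate's edge from above.
- base_shoulder (a point): Centre of the underside of the filter base's plate, 26 mm above its origin: the face that lies on the collar when it is seated.
- base_plate (a point): Centre of the flat upper face of the filter base, 34 mm above its origin: the face the funnel stands on. It is flat, nothing locates the funnel sideways.
- funnel: The loose steel funnel, a straight open tube standing on its flange, about 0.25 kg: 54 mm outside diameter, 75 mm tall, foot flange 62 mm in diameter and 6 mm thick, rolled rim 57 mm in diameter and 4 mm high. Origin: centre of the flange's underside; z up. Gripped from above across the 54 mm tube.
- funnel_rim (a point): Centre of the funnel's rim, its top, 75 mm above its origin.
- port_mouth (a point): Centre of the mouth (top) of the free port, 137 mm above the bench unloaded; z up. A pale silicone collar, 45 mm outside, bore 33 mm, stands 12 mm above a steel cup 52 mm in diameter; the bore is clear to 37 mm below the mouth. The free port is the one of the three with no funnel on it: left, middle or right. The point sinks with the collar.
- port (a joint): How far the free port's collar is pressed down, in m: 0 unloaded, grows downward, stop at 0.008. It is springy: 4 N per mm, so about 0.001 from the weight of base and funnel alone, and 0.0033 to 0.0035 when the funnel bears on the base with 12 N.
- manifold: The fixed stainless manifold: a 42 mm pipe 420 mm long lying along its own y axis, 45 mm above the bench, on two feet, with three upright ports at y = -140, 0 and 140 mm; origin on the bench under the middle port. Black stopcock levers hang on its -x side, up to 26 mm from the pipe's axis; a hose barb sticks out 50 mm at the +y end.
- unit_0: One finished filter unit fixed on a used port: funnel, lid and clamp; its top is 100 mm above its origin, which is at the centre of the port's mouth, 137 mm above the bench. The funnel is 54 mm, the clamp 76 mm in diameter; the clamp's grips reach 67 mm to its -x side.
- unit_1: The other finished filter unit, the same as unit_0.
- clamp: Bystander: a loose aluminium flange clamp lying flat, an open ring 76 mm across and 18 mm high with two grips reaching 67 mm along its -x; origin at the ring's centre, underside. It is the colleague's: leave it.
- sample_bottle: Bystander: a standing plastic sample bottle with a red cap, 68 mm in diameter, 165 mm tall; origin at its underside.
- dishes: Bystander: two stacked Petri dishes, 94 mm in diameter, 31 mm high together; origin at their underside.

How it is judged:
By the outcome, as a careful person would: the job done as asked, in the order asked, and still so for the second after the job is handed in, while the arm keeps its last pose, push and grip.
It also fails if it takes over 61 s, if anything falls off the work surface, if the arm or the gripper's body presses on something with over 40 N, if the wrist force passes 120 N, or if a joint passes its speed limit or range.

## Robot

A 7-joint arm with a two-finger parallel gripper is mounted at the origin on the work surface. World frame = base frame: x ahead of the robot, y to its left, z up, the work surface at z = 0. Lengths are in m, angles in rad, forces in N, time in s.
With the tool pointing down it reaches from about 0.35 to 0.9 m from the base axis. Payload 8.1 kg.
Tool frame: the origin (TCP) lies at the very end of the fingers, on their centre line; the grasp point (between the pads) lies 19 mm behind it; z points along the fingers, y is the line along which they close (so a half turn about z gives the same grasp; the last joint's range is limited). The gripper opens to 92 mm and grips with 3 to 60 N. Pads are 19 mm wide; open, the fingers measure 130 mm over their backs; the gripper's body (75 mm by 190 mm) begins 47 mm behind the grasp point.
Start: joints at [-1.315, 0.434, 0.025, 1.573, -0.012, 1.134, -0.075], TCP at [0.219, 0.585, 0.227] pointing down, gripper open.
Joint ranges: [-2.62, 2.62], [-0.44, 2.09], [-1.27, 1.32], [0.08, 2.57], [-1.32, 4.46], [0.12, 2], [-2.74, 2.74]. Speed limits (rad/s): [2.22, 2.22, 3.01, 3.01, 3.14, 3.14, 3.14].

## Interface

Orientations are given as a rotation vector (axis times angle).
In Python, from cell import arm gives the robot as it stands.
- The arm moves only by the tool carry_out, never from a script. Its argument "commands" is a list of rows, each a list of 7 numbers: the opening, from 0 (shut) to 1 (fully open), then the shift along the tool's x, y, z each as a share of 0.025 m, from -1 to 1, then the turn, a rotation vector about the tool's x, y, z each as a share of 0.1 rad, from -1 to 1. A call has 1 to 8 rows; each row shifts and turns the commanded pose from where the row before left it, along the tool's axes as they then stand; what a row does not reach is not made up. A row lasts 1/10 s, in which the tool goes at most 50 mm and 8.59 degrees, less where a joint would pass 70% of its speed; a pose out of reach is approached as far as the arm can. A call with a number of a shift or a turn outside -1 to 1 is refused whole. A call with a gripper value outside its range is refused whole. The fingers move at their own pace and stop on an object; "squeeze" is the grip in N (left out, the last holds). Time passes only in rows, so rows that do not move let the fingers close. It gives the time, the measured TCP pose, the force, the opening and the grip force at its end, in the units of the state.
- arm.observe(): the state, without advancing time (a new reading comes with each control period).
- arm.get_image(name): name is "side" or "top"; returns a dict with "pixels" (480x640x3 uint8, red, green, blue), "range_z" (480x640 float32, m along the optical axis (not along the pixel's ray), 0 where there is no reading), "mtx" (3x3 intrinsics, pixels), "R" (3x3) and "t" (3): a world point X has camera coordinates R X + t. Camera axes: x right, y down, z forward; pixel columns grow to the right and rows downward; lengths in m; the calibration is good to about 2 mm. A picture is of the moment at which its call begins.
- arm.sign_off(): hands the job in; it is judged then, once.
The state is a dict: "clock": time; "joints": joint angles; "dq": joint speeds; "joint_efforts": joint torques, N m; "position": TCP position; "ee_rot": TCP orientation; "force": force on the tool from outside, world axes, zero at the start; "ft_torque": the same for the moment, N m; "width": opening from 0.0 (shut) to 1.0 (fully open); "gripper_force": force on a finger pad.
Only numpy, scipy, OpenCV 4.12 (cv2) and the standard library are available. Lean on these libraries where they do the work, as an engineer would, in place of code of your own. Each camera call takes 0.05 s, during which the arm holds its last target. There are 200 camera calls.

## Working session

There is one attempt and no reset: what is moved stays moved. The work goes in short steps, Python scripts to look and compute and a tool call to move; the robot and the scene stay as the last step left them, time stands still between calls to the robot, and variables do not carry over. Pictures are saved under pics/ and viewed, at most 10 in all, crops included, and the job is handed in when it is done.

Besides the shell and the picture viewer there is one more tool, called after "Request:" by a JSON object that holds its "op" and its "data". carry_out: Moves the arm, as the interface text tells. Shift numbers are shares of 0.025 m and turn numbers shares of 0.1 rad, none past 1 either way. Its arguments: {"type":"object","properties":{"commands":{"type":"array"},"squeeze":{"type":"number"}},"required":["commands"]}

```bash
mkdir -p pics; ls
python3 - <<'E'
from cell import arm
import cv2,numpy as np
o=arm.observe(); print({k:np.round(v,4) for k,v in o.items()})
for n in("side","top"):
    im=arm.get_image(n); cv2.imwrite(f"pics/{n}0.png",im["pixels"][:,:,::-1]); np.savez(f"{n}0.npz",**im)
    print(n,im["mtx"],im["R"],im["t"],-im["R"].T@im["t"])
E
```

```text
pics
{'clock': np.float64(0.0), 'joints': array([-1.3146,  0.4352,  0.025 ,  1.5741, -0.0116,  1.134 , -0.0751]), 'dq': array([-0.0005, -0.0017,  0.0007, -0.0006,  0.0002, -0.0006, -0.002 ]), 'joint_efforts': array([-4.00000e-04, -6.67856e+01,  9.84900e-01, -3.14454e+01,
       -6.06000e-02,  4.30000e-02,  2.00000e-04]), 'position': array([0.2193, 0.5847, 0.226 ]), 'ee_rot': array([-5.6050e-01, -3.0911e+00,  2.4000e-03]), 'force': array([ 0.1189, -1.1931, -0.1354]), 'ft_torque': array([ 0.0061,  0.0454, -0.0141]), 'gripper_force': np.float64(0.0), 'width': np.float64(1.0016)}
side [[467.32872893   0.         315.40017232]
 [  0.         467.32872893 239.39702563]
 [  0.           0.           1.        ]] [[ 0.99656717 -0.08244582  0.00752119]
 [-0.04737144 -0.64238449 -0.76491707]
 [ 0.06789571  0.76193494 -0.64408487]] [-0.54063024  0.09985666  1.05738395] [ 0.47171287 -0.78608411  0.76149324]
top [[559.50142617   0.         322.05717312]
 [  0.         559.50142617 249.96474926]
 [  0.           0.           1.        ]] [[-0.01871243 -0.99981746  0.00385909]
 [-0.98926768  0.01795528 -0.14500713]
 [ 0.14491137 -0.00653111 -0.98942308]] [-0.01237631  0.56445007  1.35794211] [ 0.36137936 -0.01364004  1.42547632]
```

View pics/top0.png

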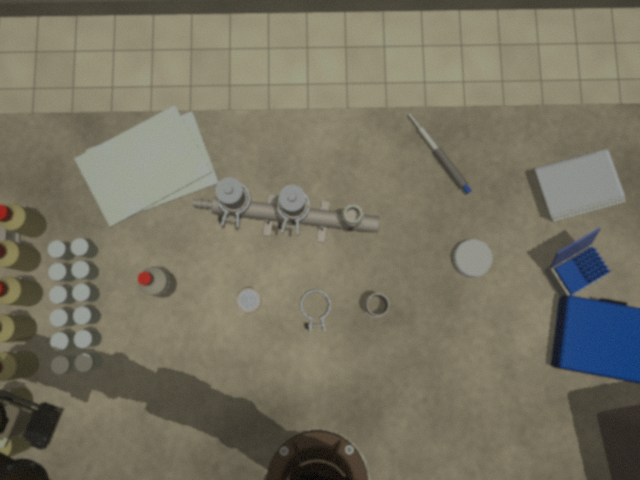

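View pics/side0.png

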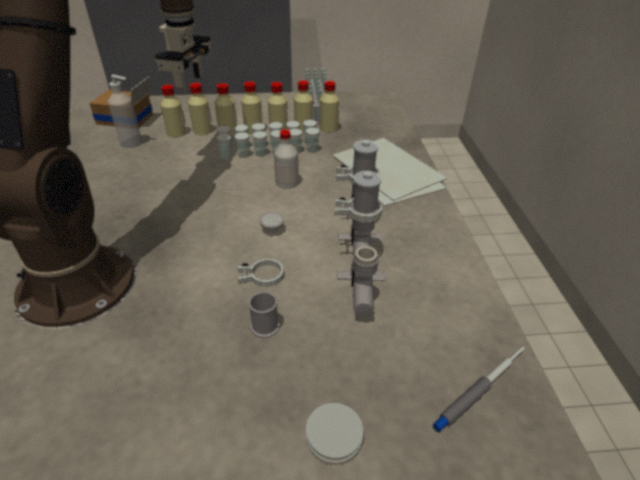

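The top view shows the free port on the right at (352,215). The base is at (248,300), the funnel at (377,303) with the clamp between them at (316,305). I'll measure each from its depth points at the known top height.

```bash
cat > h.py <<'E'
import numpy as np,cv2
def cloud(im):
    K=im["mtx"];d=im["range_z"];v,u=np.mgrid[0:480,0:640]
    P=np.stack([(u-K[0,2])/K[0,0]*d,(v-K[1,2])/K[1,1]*d,d],-1)
    W=(P-im["t"])@im["R"]; W[d==0]=np.nan
    return W
def disc(W,c,r,z0,z1):
    q=W[(np.hypot(W[...,0]-c[0],W[...,1]-c[1])<r)&(W[...,2]>z0)&(W[...,2]<z1)]
    if len(q)<5: return None
    (x,y),R=cv2.minEnclosingCircle(q[:,:2].astype(np.float32))
    return np.round([x,y,R,*q.mean(0),len(q)],4)
def pix(im,u,v,z):
    r=im["R"].T@np.linalg.solve(im["mtx"],[u,v,1]);c=-im["R"].T@im["t"];return c+r*(z-c[2])/r[2]
def proj(im,X):
    p=im["mtx"]@(im["R"]@np.asarray(X)+im["t"]);return p[:2]/p[2]
E
python3 - <<'E'
from h import *
I={n:dict(np.load(n+"0.npz")) for n in("side","top")}
px={"base":(248,300,.034),"funnel":(377,302,.075),"port":(352,214,.137),"unitmid":(293,194,.237),"unitleft":(230,187,.237),"clamp":(316,304,.018)}
for k,(u,v,z) in px.items():
    c=pix(I["top"],u,v,z);print(k,np.round(c,4))
    for n in I:
        print("  ",n,disc(cloud(I[n]),c,.045,z-.006,z+.006))
W=cloud(I["top"]);print("table z",np.nanmedian(W[330:380,300:420,2]),np.nanmedian(cloud(I["side"])[330:400,120:240,2]))
t=cv2.resize(I["top"]["pixels"][170:330,215:405],(760,640)[:2] if 0 else (712,600),interpolation=cv2.INTER_CUBIC);cv2.imwrite("pics/top0c.png",t[:,:,::-1])
s=cv2.resize(I["side"]["pixels"][190:350,220:400],(675,600),interpolation=cv2.INTER_CUBIC);cv2.imwrite("pics/side0c.png",s[:,:,::-1])
E
```

```text
base [0.4431 0.1631 0.034 ]
   side [4.450e-01 1.601e-01 3.350e-02 4.433e-01 1.577e-01 3.360e-02 3.180e+02]
   top [4.447e-01 1.614e-01 3.100e-02 4.445e-01 1.608e-01 3.470e-02 4.650e+02]
funnel [ 0.4302 -0.1524  0.075 ]
   side [ 4.237e-01 -1.555e-01  2.950e-02  4.244e-01 -1.557e-01  7.370e-02
  2.070e+02]
   top [ 4.260e-01 -1.547e-01  2.830e-02  4.256e-01 -1.554e-01  7.520e-02
  1.150e+02]
port [ 0.6342 -0.0941  0.137 ]
   side [ 6.353e-01 -9.710e-02  2.360e-02  6.350e-01 -9.850e-02  1.355e-01
  1.930e+02]
   top [ 6.353e-01 -9.580e-02  2.440e-02  6.359e-01 -9.630e-02  1.368e-01
  1.410e+02]
unitmid [0.6598 0.0395 0.237 ]
   side [6.542e-01 4.070e-02 9.700e-03 6.539e-01 3.930e-02 2.349e-01 4.800e+01]
   top [6.533e-01 3.650e-02 2.450e-02 6.549e-01 4.100e-02 2.356e-01 7.800e+01]
unitleft [0.6779 0.1767 0.237 ]
   side [6.736e-01 1.793e-01 9.600e-03 6.728e-01 1.783e-01 2.350e-01 3.700e+01]
   top [6.700e-01 1.749e-01 2.250e-02 6.736e-01 1.793e-01 2.353e-01 7.400e+01]
clamp [ 0.4309 -0.0052  0.018 ]
   side [ 4.269e-01 -5.300e-03  4.140e-02  4.288e-01 -7.300e-03  1.640e-02
  2.480e+02]
   top [ 4.275e-01 -5.000e-03  4.180e-02  4.304e-01 -4.800e-03  1.830e-02
  1.710e+02]
table z 0.0005343976216194934 -0.00018234813676198917
```

View pics/top0c.png

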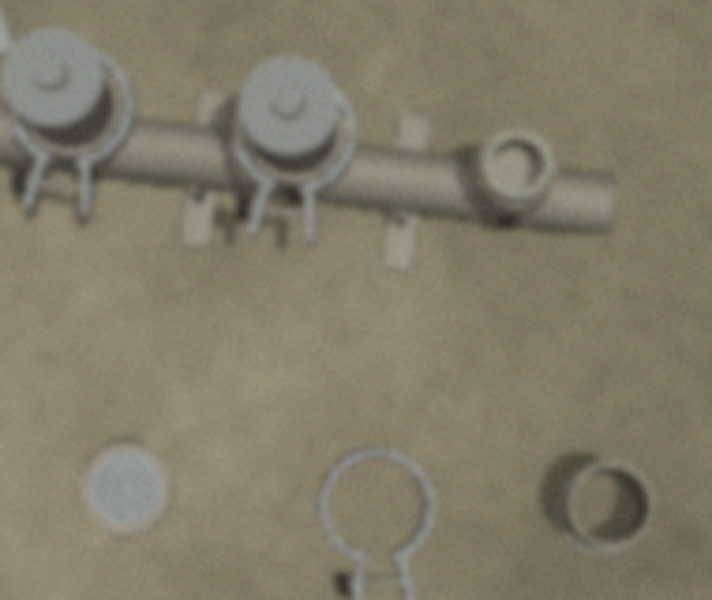

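View pics/side0c.png

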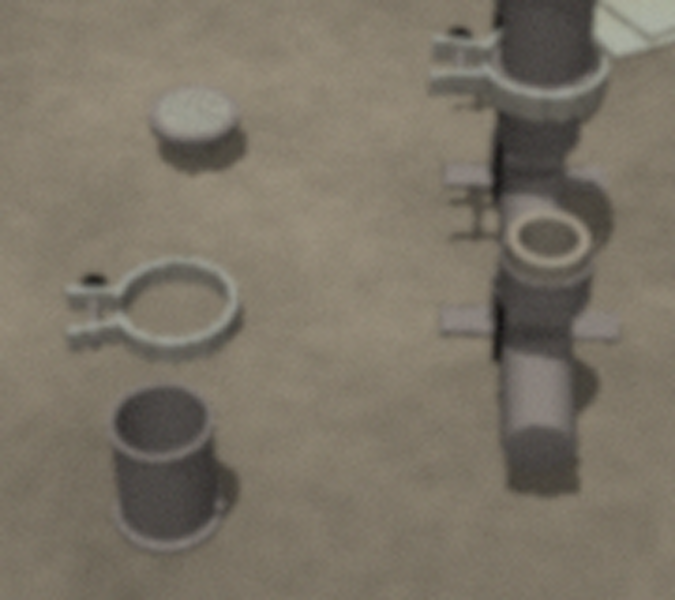

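The crops agree with the depth fits: the radii come out as given and the three ports are collinear. Positions are base (0.4447, 0.1607), funnel (0.425, -0.155) and port (0.6355, -0.097). I'll turn the tool to yaw 0 first, so that tool y = world x, tool x = world y and tool z = down.

Request:
{"op": "carry_out", "data": {"commands": [[1, 0, 0, 0, 0, 0, 1], [1, 0, 0, 0, 0, 0, 1], [1, 0, 0, 0, 0, 0, 1], [1, 0, 0, 0, 0, 0, 1], [1, 0, 0, 0, 0, 0, 1], [1, 0, 0, 0, 0, 0, 1], [1, 0, 0, 0, 0, 0, 1], [1, 0, 0, 0, 0, 0, 1]], "squeeze": 40}}

```text
clock: 0.9
position: [0.2194, 0.5849, 0.2263]
ee_rot: [1.725, 2.625, -0.001]
force: [0.2, 0.2, -0.5]
width: 0.999
gripper_force: 0.0
```

Request:
{"op": "carry_out", "data": {"commands": [[1, 0, 0, 0, 0, 0, 1], [1, 0, 0, 0, 0, 0, 1], [1, 0, 0, 0, 0, 0, 1], [1, 0, 0, 0, 0, 0, 1], [1, -0.5, 0.3, 0, 0, 0, 0.1], [1, -1, 0.5, 0, 0, 0, 0], [1, -1, 0.5, 0, 0, 0, 0], [1, -1, 0.5, 0, 0, 0, 0]]}}

```text
clock: 1.7
position: [0.2658, 0.4956, 0.2265]
ee_rot: [2.216, 2.226, -0.001]
force: [0.0, -0.7, -0.6]
width: 0.993
gripper_force: 0.0
```

Request:
{"op": "carry_out", "data": {"commands": [[1, -1, 0.5, 0, 0, 0, 0], [1, -1, 0.5, 0, 0, 0, 0], [1, -1, 0.5, 0, 0, 0, 0], [1, -1, 0.5, 0, 0, 0, 0], [1, -1, 0.5, 0, 0, 0, 0], [1, -1, 0.5, 0, 0, 0, 0], [1, -1, 0.5, 0, 0, 0, 0], [1, -1, 0.5, 0, 0, 0, 0]]}}

```text
clock: 2.5
position: [0.3655, 0.2957, 0.2266]
ee_rot: [2.217, 2.226, -0.0]
force: [1.2, 0.2, -0.6]
width: 0.995
gripper_force: 0.0
```

Request:
{"op": "carry_out", "data": {"commands": [[1, -0.9, 0.5, 0.5, 0, 0, 0], [1, -0.9, 0.5, 0.5, 0, 0, 0], [1, -0.9, 0.5, 0.5, 0, 0, 0], [1, -0.9, 0.5, 0.5, 0, 0, 0], [1, -0.9, 0.5, 0.5, 0, 0, 0], [1, -0.9, 0.6, 0.5, 0, 0, 0], [1, 0, 0, 0.5, 0, 0, 0], [1, 0, 0, 0, 0, 0, 0]]}}

```text
clock: 3.3
position: [0.4419, 0.1611, 0.138]
ee_rot: [-2.219, -2.223, 0.005]
force: [-0.6, -0.1, 0.7]
width: 1.001
gripper_force: 0.0
```

Request:
{"op": "carry_out", "data": {"commands": [[1, 0, 0.1, 1, 0, 0, 0], [1, 0, 0, 1, 0, 0, 0], [1, 0, 0, 1, 0, 0, 0], [1, 0, 0, 1, 0, 0, 0], [1, 0, 0, 0.6, 0, 0, 0], [1, 0, 0, 0.4, 0, 0, 0], [1, 0, 0, 0, 0, 0, 0]]}}

```text
clock: 4.0
position: [0.4447, 0.1632, 0.0137]
ee_rot: [-2.217, -2.225, 0.002]
force: [0.0, 0.1, 0.6]
width: 1.003
gripper_force: 0.0
```

Request:
{"op": "carry_out", "data": {"commands": [[0.6, 0, 0, 0, 0, 0, 0], [0.5, 0, 0, 0, 0, 0, 0], [0.5, 0, 0, 0, 0, 0, 0], [0.5, 0, 0, 0, 0, 0, 0], [0.5, 0, 0, 0, 0, 0, 0], [0.5, 0, 0, 0, 0, 0, 0]]}}

```text
clock: 4.6
position: [0.4454, 0.1634, 0.0146]
ee_rot: [-2.219, -2.224, -0.001]
force: [-1.1, -0.4, 6.1]
width: 0.658
gripper_force: 40.0
```

Request:
{"op": "carry_out", "data": {"commands": [[0.5, 0, 0, -0.3, 0, 0, 0], [0.5, 0, 0, -0.8, 0, 0, 0], [0.5, 0, 0, -1, 0, 0, 0], [0.5, 0, 0, -1, 0, 0, 0], [0.5, 0, 0, -1, 0, 0, 0], [0.5, 0, 0, -1, 0, 0, 0], [0.5, 0, 0, -1, 0, 0, 0], [0.5, 0, 0, -1, 0, 0, 0]]}}

```text
clock: 5.4
position: [0.4451, 0.1628, 0.1931]
ee_rot: [-2.22, -2.223, 0.0]
force: [0.4, 0.2, -1.3]
width: 0.662
gripper_force: 40.0
```

Request:
{"op": "carry_out", "data": {"commands": [[0.5, 0, 0, -1, 0, 0, 0], [0.5, 0, 0, 0, 0, 0, 0], [0.5, 0, 0, 0, 0, 0, 0]]}}

```text
clock: 5.7
position: [0.4453, 0.1632, 0.2169]
ee_rot: [-2.219, -2.224, -0.001]
force: [-0.2, -0.0, -1.7]
width: 0.662
gripper_force: 40.0
```

Run:
```python
from cell import arm
from h import *
o=arm.observe();print(o["position"],o["force"],o["ee_rot"],o["width"])
p=o["position"]
im=arm.get_image("side");W=cloud(im)
for z0,z1 in((-.05,-.03),(-.02,-.015),(-.012,.005),(.01,.02)):print(z0,disc(W,p[:2],.06,p[2]+z0,p[2]+z1))
u,v=proj(im,p).astype(int);print(u,v)
c=im["pixels"][max(v-60,0):v+60,u-70:u+70];cv2.imwrite("pics/h1.png",cv2.resize(c,(700,600),interpolation=cv2.INTER_CUBIC)[:,:,::-1])
```

```text
[0.44531574 0.16321519 0.21692575] [-0.17993566 -0.04114815 -1.65609709] [-2.21911210e+00 -2.22362578e+00 -1.46335202e-03] 0.661750949993491
-0.05 None
-0.02 None
-0.012 [4.455e-01 1.509e-01 3.630e-02 4.450e-01 1.504e-01 2.133e-01 6.600e+01]
0.01 [4.450e-01 1.525e-01 4.630e-02 4.438e-01 1.539e-01 2.344e-01 3.190e+02]
268 155
```

View pics/h1.png

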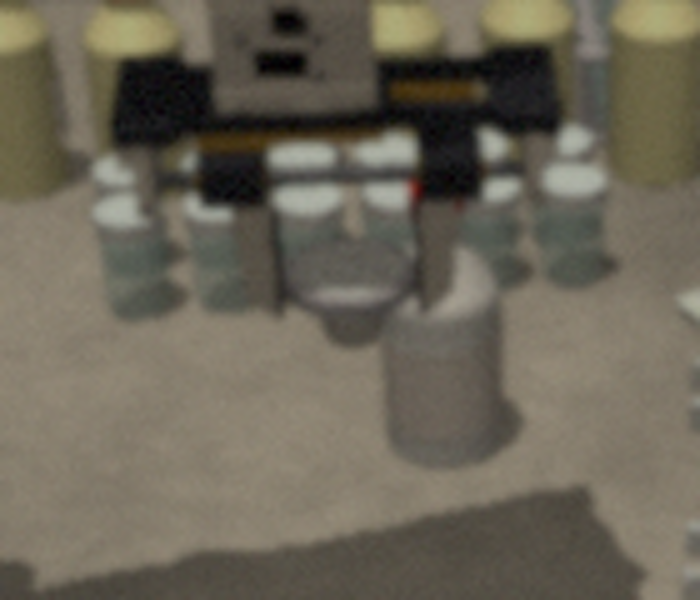

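The base is held level about the picture axis, with the plate at (350,270) in the crop and the stopper hanging below. I'll check the pitch and the offset in y from depth.

```bash
cat >> h.py <<'E'
def face(W,p,z0,z1,hx=.024,hy=.045):
    d=W-p; q=W[(abs(d[...,0])<hx)&(abs(d[...,1])<hy)&(d[...,2]>z0)&(d[...,2]<z1)]
    return q
E
python3 - <<'E'
from cell import arm
from h import *
p=arm.observe()["position"]
W=cloud(arm.get_image("side"))
q=face(W,p,-.016,.024)
d=q-p
for a in np.arange(-.045,.045,.005):
    s=d[(d[:,1]>=a)&(d[:,1]<a+.005)]
    if len(s): print(round(a,3),len(s),np.round([np.median(s[:,2]),s[:,2].max(),s[:,0].min(),s[:,0].max()],4))
m=(d[:,2]>.015); A=np.c_[d[m,:2],np.ones(m.sum())];print(np.linalg.lstsq(A,d[m,2],rcond=None)[0],d[m,1].min(),d[m,1].max())
m=(d[:,2]>.008)&(d[:,2]<.0165); e=d[m]; # front edge: circle r=.031
from scipy.optimize import least_squares
r=least_squares(lambda c:np.hypot(e[:,0]-c[0],e[:,1]-c[1])-.031,[0,0],loss="soft_l1",f_scale=.001);print(r.x,m.sum())
E
```

```text
-0.04 1 [ 0.016   0.016  -0.0011 -0.0011]
-0.035 30 [ 0.0168  0.0208 -0.0121  0.0167]
-0.03 39 [ 0.0168  0.0215 -0.0188  0.019 ]
-0.025 38 [ 0.0187  0.0213 -0.0236  0.0237]
-0.02 51 [ 0.0175  0.0209 -0.0232  0.0237]
-0.015 52 [-0.0018  0.021  -0.0232  0.0238]
-0.01 34 [ 0.0189  0.0209 -0.0232  0.0239]
-0.005 24 [ 0.0195  0.0216 -0.0233  0.0218]
-0.0 24 [ 0.0195  0.021  -0.0234  0.022 ]
0.005 21 [ 0.0194  0.0221 -0.0235  0.0198]
0.01 22 [ 0.0197  0.0215 -0.0236  0.0222]
0.015 19 [ 0.0196  0.021  -0.0212  0.0177]
0.02 16 [ 0.0194  0.0208 -0.0169  0.0199]
0.025 7 [ 0.019   0.0201 -0.0123  0.0061]
0.03 1 [ 0.0173  0.0173 -0.0077 -0.0077]
[0.00024628 0.02191774 0.01921558] -0.036205486753969535 0.030289673890148944
[ 0.00039716 -0.00051777] 45
```

The base is level and its centre is about 2.7 mm to -y of the TCP. That puts the TCP target over the port at about (0.6355, -0.094). I'll move y first, then x, clear of the units.

Request:
{"op": "carry_out", "data": {"commands": [[0.5, -0.5, 0, 0, 0, 0, 0], [0.5, -1, 0, 0, 0, 0, 0], [0.5, -1, 0, 0, 0, 0, 0], [0.5, -1, 0, 0, 0, 0, 0], [0.5, -1, 0, 0, 0, 0, 0], [0.5, -1, 0, 0, 0, 0, 0], [0.5, -1, 0, 0, 0, 0, 0], [0.5, -1, 0.3, 0, 0, 0, 0]]}}

```text
clock: 6.6
position: [0.4516, -0.0263, 0.216]
ee_rot: [-2.219, -2.222, 0.002]
force: [0.4, 0.2, -0.7]
width: 0.656
gripper_force: 40.0
```

Request:
{"op": "carry_out", "data": {"commands": [[0.5, -1, 0.5, 0, 0, 0, 0], [0.5, -1, 0.8, 0, 0, 0, 0], [0.5, -0.8, 1, 0, 0, 0, 0], [0.5, 0, 1, 0, 0, 0, 0], [0.5, 0, 1, 0, 0, 0, 0], [0.5, 0, 1, 0, 0, 0, 0], [0.5, 0, 1, 0, 0, 0, 0], [0.5, 0, 0.6, 0, 0, 0, 0]]}}

```text
clock: 7.4
position: [0.6266, -0.0949, 0.2153]
ee_rot: [-2.219, -2.223, 0.003]
force: [0.9, -0.6, -1.8]
width: 0.663
gripper_force: 40.0
```

Request:
{"op": "carry_out", "data": {"commands": [[0.5, 0, 0.4, 0, 0, 0, 0], [0.5, 0, 0, 0, 0, 0, 0], [0.5, 0, 0, 0, 0, 0, 0]]}}

```text
clock: 7.7
position: [0.635, -0.0946, 0.2163]
ee_rot: [-2.22, -2.222, 0.002]
force: [-0.6, -0.7, -1.8]
width: 0.664
gripper_force: 40.0
```

Request:
{"op": "carry_out", "data": {"commands": [[0.5, 0, 0, 0.6, 0, 0, 0], [0.5, 0, 0, 1, 0, 0, 0], [0.5, 0, 0, 0.6, 0, 0, 0], [0.5, 0, 0, 0.1, 0, 0, 0], [0.5, 0, 0, 0, 0, 0, 0]]}}

```text
clock: 8.2
position: [0.6354, -0.0939, 0.1588]
ee_rot: [-2.219, -2.223, 0.001]
force: [-1.0, 0.2, -1.2]
width: 0.663
gripper_force: 40.0
```

Run:
```python
from cell import arm
from h import *
o=arm.observe();p=o["position"];print(p,o["force"])
im=arm.get_image("side")
u,v=proj(im,p).astype(int);print(u,v)
c=im["pixels"][v-48:v+48,u-56:u+56];cv2.imwrite("pics/h2.png",cv2.resize(c,(700,600),interpolation=cv2.INTER_CUBIC)[:,:,::-1])
```

```text
[ 0.63543888 -0.09392312  0.15883078] [-0.9620617   0.20372262 -1.19978669]
366 243
```

View pics/h2.png

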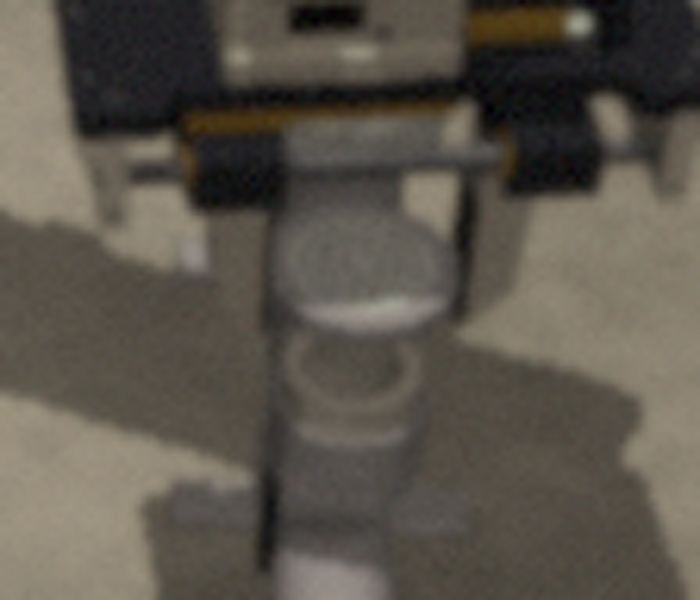

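Run:
```python
from cell import arm
from h import *
from scipy.optimize import least_squares
o=arm.observe();p=o["position"];im=arm.get_image("side");W=cloud(im)
c=lambda P:(proj(im,P)-[366-56,243-48])*6.25
print("expected plate",c([p[0],p[1]-.0027,p[2]+.0194]),"port",c([.6355,-.097,.137]), "px/mm",c([.6455,-.097,.137])-c([.6355,-.097,.137]))
d=W-p
q=d[(abs(d[...,0])<.03)&(d[...,1]<.02)&(d[...,1]>-.05)&(d[...,2]>.008)&(d[...,2]<.0235)]
# front edge outline: min y per x-bin
for a in np.arange(-.03,.03,.004):
    s=q[(q[:,0]>=a)&(q[:,0]<a+.004)]
    if len(s): print(round(a,3),np.round(s[:,1].min(),4),end="; ")
e=q[q[:,2]<.0165];e=e[e[:,1]<-.01]
print(least_squares(lambda c:np.hypot(e[:,0]-c[0],e[:,1]-c[1])-.031,[0,0],loss="soft_l1",f_scale=.001).x,len(e))
r=W[(abs(W[...,0]-.6355)<.03)&(abs(W[...,1]+.097)<.03)&(abs(W[...,2]-.135)<.004)]
r=r[r[:,1]<-.1]; print(least_squares(lambda c:np.clip(np.hypot(r[:,0]-c[0],r[:,1]-c[1])-.0195,-9,9),[.6355,-.097],loss="soft_l1",f_scale=.002).x,len(r), r[:,0].min(),r[:,0].max())
```

```text
expected plate [362.32913611 261.39889958] port [350.35065875 362.3609733 ] px/mm [30.7677037  -1.53478129]
-0.03 -0.0172; -0.026 -0.0242; -0.022 -0.0268; -0.018 -0.03; -0.014 -0.0315; -0.01 -0.0333; -0.006 -0.0331; -0.002 -0.033; 0.002 -0.0332; 0.006 -0.0326; 0.01 -0.0315; 0.014 -0.0296; 0.018 -0.0263; 0.022 -0.0227; 0.026 -0.014; [-3.19082243e-05 -1.05932933e-03] 54
[ 0.63470751 -0.09810848] 88 0.6128841285990677 0.6550393875081257
```

Plate and port line up to within 1–1.5 mm. I'll shift 1 mm to -y and insert gradually, watching the force.

Request:
{"op": "carry_out", "data": {"commands": [[0.5, -0.05, 0, 0.3, 0, 0, 0], [0.5, 0, 0, 0.3, 0, 0, 0], [0.5, 0, 0, 0.2, 0, 0, 0], [0.5, 0, 0, 0, 0, 0, 0]]}}

```text
clock: 8.7
position: [0.6353, -0.095, 0.1381]
ee_rot: [-2.218, -2.223, 0.002]
force: [0.1, 0.3, -1.5]
width: 0.663
gripper_force: 40.0
```

Request:
{"op": "carry_out", "data": {"commands": [[0.5, 0, 0, 0.15, 0, 0, 0], [0.5, 0, 0, 0.15, 0, 0, 0], [0.5, 0, 0, 0, 0, 0, 0]]}}

```text
clock: 9.0
position: [0.6356, -0.0951, 0.1312]
ee_rot: [-2.219, -2.223, 0.001]
force: [-0.3, 0.3, -2.4]
width: 0.658
gripper_force: 40.0
```

Foot is about 20 mm in with no side force. I'll continue in small steps to contact at TCP of about 0.1256.

Request:
{"op": "carry_out", "data": {"commands": [[0.5, 0, 0, 0.12, 0, 0, 0], [0.5, 0, 0, 0, 0, 0, 0]]}}

```text
clock: 9.2
position: [0.6358, -0.0951, 0.1284]
ee_rot: [-2.219, -2.223, 0.0]
force: [-0.4, 0.3, -1.5]
width: 0.658
gripper_force: 40.0
```

Request:
{"op": "carry_out", "data": {"commands": [[0.5, 0, 0, 0.08, 0, 0, 0], [0.5, 0, 0, 0, 0, 0, 0]]}}

```text
clock: 9.4
position: [0.6358, -0.0951, 0.1266]
ee_rot: [-2.219, -2.223, 0.0]
force: [-0.1, 0.4, -1.7]
width: 0.663
gripper_force: 40.0
```

Request:
{"op": "carry_out", "data": {"commands": [[0.5, 0, 0, 0.06, 0, 0, 0], [0.5, 0, 0, 0, 0, 0, 0]]}}

```text
clock: 9.6
position: [0.6361, -0.0952, 0.1253]
ee_rot: [2.219, 2.223, 0.0]
force: [-0.4, -0.4, -0.9]
width: 0.661
gripper_force: 40.0
```

Request:
{"op": "carry_out", "data": {"commands": [[0.5, 0, 0, 0.06, 0, 0, 0], [0.5, 0, 0, 0, 0, 0, 0]]}}

```text
clock: 9.8
position: [0.6361, -0.0952, 0.1241]
ee_rot: [2.219, 2.223, 0.001]
force: [-2.2, 1.1, 4.7]
width: 0.659
gripper_force: 40.0
```

Request:
{"op": "carry_out", "data": {"commands": [[0.5, 0, 0, 0.04, 0, 0, 0], [0.5, 0, 0, 0, 0, 0, 0]]}}

```text
clock: 10.0
position: [0.6361, -0.0952, 0.1233]
ee_rot: [2.219, 2.223, 0.001]
force: [-2.1, 0.1, 6.8]
width: 0.662
gripper_force: 40.0
```

The base is on the collar: force rises about 4 N/mm from TCP 0.1255. I'll relieve the push, open and back off.

Request:
{"op": "carry_out", "data": {"commands": [[0.5, 0, 0, -0.06, 0, 0, 0], [0.7, 0, 0, 0, 0, 0, 0], [0.8, 0, 0, 0, 0, 0, 0], [1, 0, 0, 0, 0, 0, 0], [1, 0, 0, 0, 0, 0, 0], [1, 0, 0, 0, 0, 0, 0]]}}

```text
clock: 10.6
position: [0.6359, -0.0952, 0.1241]
ee_rot: [-2.219, -2.223, 0.0]
force: [-0.5, 0.0, 0.2]
width: 0.979
gripper_force: 0.0
```

Request:
{"op": "carry_out", "data": {"commands": [[1, 0, 0, -0.3, 0, 0, 0], [1, 0, 0, -0.8, 0, 0, 0], [1, 0, 0, -1, 0, 0, 0], [1, 0, 0, -1, 0, 0, 0], [1, -0.3, -1, -0.8, 0, 0, 0], [1, -0.3, -1, -0.3, 0, 0, 0], [1, -0.3, -1, 0, 0, 0, 0], [1, -0.3, -1, 0, 0, 0, 0]]}}

```text
clock: 11.4
position: [0.5352, -0.1259, 0.2301]
ee_rot: [2.219, 2.223, 0.002]
force: [-0.8, 0.3, 0.0]
width: 1.0
gripper_force: 0.0
```

Request:
{"op": "carry_out", "data": {"commands": [[1, -0.3, -1, 0, 0, 0, 0], [1, -0.3, -1, 0, 0, 0, 0], [1, -0.3, -1, 0, 0, 0, 0], [1, -0.2, -1, 0, 0, 0, 0], [1, 0, -0.4, 0, 0, 0, 0], [1, 0, 0, 0, 0, 0, 0]]}}

```text
clock: 12.0
position: [0.4254, -0.153, 0.2298]
ee_rot: [-2.22, -2.223, -0.002]
force: [0.6, 1.2, -0.1]
width: 1.002
gripper_force: 0.0
```

Run:
```python
from cell import arm
from h import *
o=arm.observe();p=o["position"];print(p,o["force"],o["ee_rot"])
for n in("side","top"):
    im=arm.get_image(n);W=cloud(im);c=[.6355,-.097]
    print(n,disc(W,c,.04,.138,.152)); 
    q=W[(np.hypot(W[...,0]-c[0],W[...,1]-c[1])<.028)&(W[...,2]>.138)&(W[...,2]<.152)]
    print(np.linalg.lstsq(np.c_[q[:,:2]-c,np.ones(len(q))],q[:,2],rcond=None)[0])
    print("funnel",disc(W,[.425,-.155],.045,.069,.081))
    if n=="side": cv2.imwrite("pics/h3.png",cv2.resize(im["pixels"][180:350,220:420],(700,595),interpolation=cv2.INTER_CUBIC)[:,:,::-1])
```

```text
[ 0.42540844 -0.15301702  0.22975784] [ 0.64993444  1.19719404 -0.06591212] [-2.22012423 -2.22254901 -0.00249192]
side [ 6.358e-01 -9.790e-02  3.270e-02  6.349e-01 -1.009e-01  1.444e-01
  5.640e+02]
[ 0.00194704 -0.00096684  0.14485362]
funnel [ 4.244e-01 -1.549e-01  2.970e-02  4.244e-01 -1.552e-01  7.370e-02
  2.110e+02]
top [ 6.368e-01 -9.730e-02  3.130e-02  6.365e-01 -9.700e-02  1.451e-01
  5.340e+02]
[0.01404422 0.00506156 0.14520018]
funnel [ 4.305e-01 -1.368e-01  1.970e-02  4.316e-01 -1.324e-01  7.490e-02
  2.900e+01]
```

View pics/h3.png

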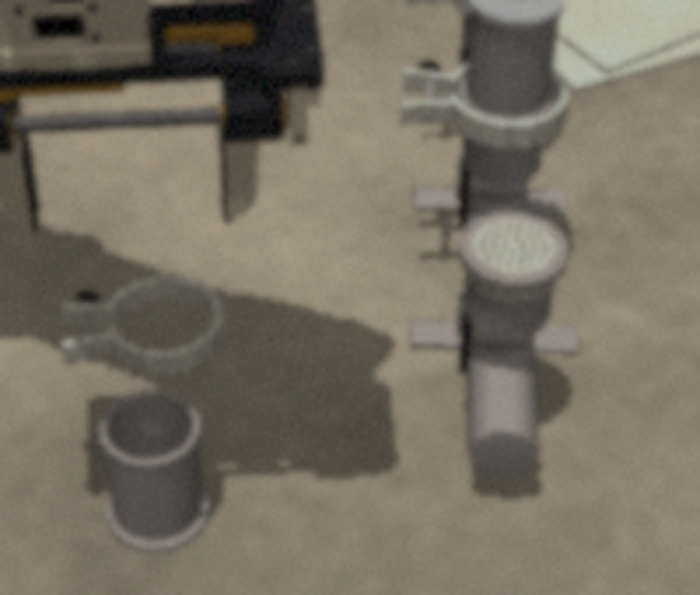

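The base sits flat on the free port with its top at z = 0.145, centred at about (0.6362, -0.0976), and the funnel hasn't moved. From both cameras the funnel-to-base shift is (+0.211, +0.0572). Next I grip the funnel.

Request:
{"op": "carry_out", "data": {"commands": [[1, -0.08, 0, 0.6, 0, 0, 0], [1, 0, 0, 1, 0, 0, 0], [1, 0, 0, 1, 0, 0, 0], [1, 0, 0, 1, 0, 0, 0], [1, 0, 0, 1, 0, 0, 0], [1, 0, 0, 1, 0, 0, 0], [1, 0, 0, 1, 0, 0, 0], [1, 0, 0, 0.8, 0, 0, 0]], "squeeze": 45}}

```text
clock: 12.9
position: [0.4272, -0.1548, 0.0424]
ee_rot: [-2.218, -2.225, 0.001]
force: [0.7, 0.8, 0.7]
width: 0.999
gripper_force: 0.0
```

Request:
{"op": "carry_out", "data": {"commands": [[1, 0, 0, 0.5, 0, 0, 0], [1, 0, 0, 0.1, 0, 0, 0], [1, 0, 0, 0, 0, 0, 0]]}}

```text
clock: 13.2
position: [0.4265, -0.1552, 0.0291]
ee_rot: [-2.219, -2.224, 0.0]
force: [0.6, -0.7, 0.2]
width: 1.0
gripper_force: 0.0
```

Request:
{"op": "carry_out", "data": {"commands": [[0.65, 0, 0, 0, 0, 0, 0], [0.5, 0, 0, 0, 0, 0, 0], [0.4, 0, 0, 0, 0, 0, 0], [0.4, 0, 0, 0, 0, 0, 0], [0.4, 0, 0, 0, 0, 0, 0], [0.4, 0, 0, 0, 0, 0, 0], [0.4, 0, 0, 0, 0, 0, 0]]}}

```text
clock: 13.9
position: [0.4258, -0.155, 0.0293]
ee_rot: [-2.219, -2.223, 0.0]
force: [-1.8, 0.3, 2.4]
width: 0.597
gripper_force: 45.0
```

Request:
{"op": "carry_out", "data": {"commands": [[0.4, 0, 0, -0.4, 0, 0, 0], [0.4, 0, 0, -0.8, 0, 0, 0], [0.4, 0, 0, -1, 0, 0, 0], [0.4, 0, 0, -1, 0, 0, 0], [0.4, 0, 0, -1, 0, 0, 0], [0.4, 0, 0, -1, 0, 0, 0], [0.4, 0, 0, -1, 0, 0, 0], [0.4, 0, 0, -0.8, 0, 0, 0]]}}

```text
clock: 14.7
position: [0.426, -0.1554, 0.206]
ee_rot: [2.219, 2.222, 0.001]
force: [0.6, 1.1, -2.0]
width: 0.597
gripper_force: 45.0
```

Request:
{"op": "carry_out", "data": {"commands": [[0.4, 0.2, 0.5, -0.2, 0, 0, 0], [0.4, 0.3, 1, 0, 0, 0, 0], [0.4, 0.3, 1, 0, 0, 0, 0], [0.4, 0.3, 1, 0, 0, 0, 0], [0.4, 0.3, 1, 0, 0, 0, 0], [0.4, 0.3, 1, 0, 0, 0, 0], [0.4, 0.3, 1, 0, 0, 0, 0], [0.4, 0.3, 1, 0, 0, 0, 0]]}}

```text
clock: 15.5
position: [0.6147, -0.096, 0.208]
ee_rot: [-2.218, -2.224, 0.001]
force: [-0.2, -0.3, -1.7]
width: 0.596
gripper_force: 45.0
```

Request:
{"op": "carry_out", "data": {"commands": [[0.4, 0, 0.6, 0, 0, 0, 0], [0.4, 0, 0.3, 0, 0, 0, 0], [0.4, 0, 0, 0, 0, 0, 0], [0.4, 0, 0, 0, 0, 0, 0]]}}

```text
clock: 15.9
position: [0.6352, -0.0975, 0.2087]
ee_rot: [-2.219, -2.222, 0.001]
force: [-0.3, -0.4, -3.0]
width: 0.601
gripper_force: 45.0
```

Request:
{"op": "carry_out", "data": {"commands": [[0.4, 0, 0.04, 0.4, 0, 0, 0], [0.4, 0, 0, 0.5, 0, 0, 0], [0.4, 0, 0, 0.2, 0, 0, 0], [0.4, 0, 0, 0, 0, 0, 0], [0.4, 0, 0, 0, 0, 0, 0]]}}

```text
clock: 16.4
position: [0.6368, -0.0972, 0.1816]
ee_rot: [-2.219, -2.223, 0.0]
force: [0.1, -0.8, -1.9]
width: 0.603
gripper_force: 45.0
```

Run:
```python
from cell import arm
from h import *
o=arm.observe();p=o["position"];print(p,o["force"],o["ee_rot"])
im=arm.get_image("side")
O=np.array([366-56,243-48]); c=lambda P:np.round((proj(im,P)-O)*6.25)
print("plate L,R,front",[c(np.array([.6362,-.0976,.141])+d) for d in ([-.031,0,0],[.031,0,0],[0,-.031,0])])
z=p[2]-.0293+.003
print("flange L,R,front",[c(np.array([p[0],p[1],z])+d) for d in ([-.031,0,0],[.031,0,0],[0,-.031,0])])
cv2.imwrite("pics/h4.png",cv2.resize(im["pixels"][O[1]:O[1]+96,O[0]:O[0]+112],(700,600),interpolation=cv2.INTER_CUBIC)[:,:,::-1])
```

```text
[ 0.63678391 -0.09724264  0.1816141 ] [ 0.09076584 -0.77926355 -1.87869888] [-2.21941267e+00 -2.22315945e+00  2.86747220e-04]
plate L,R,front [array([258., 359.]), array([449., 349.]), array([370., 420.])]
flange L,R,front [array([262., 324.]), array([455., 315.]), array([376., 385.])]
```

View pics/h4.png

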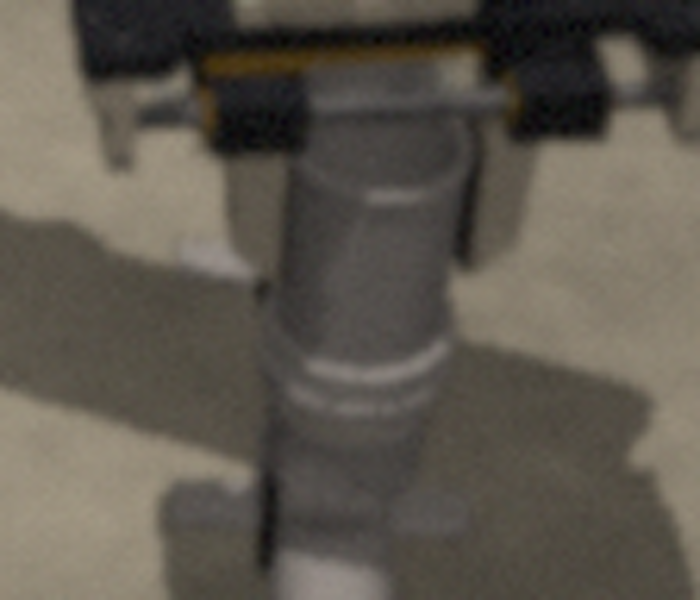

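The funnel is upright above the base, flange at about (360,350) and plate highlight at about (362,405). I'll check their alignment from depth before lowering.

Run:
```python
from cell import arm
from h import *
from scipy.optimize import least_squares
p=arm.observe()["position"]
for k in range(2):
  for n in ("side","top"):
    W=cloud(arm.get_image(n))
    for nm,a,b,r,h in(("flange",.1515,.1575,.031,.034),("plate",.137,.1445,.031,.034),("tube",.162,.17,.027,.022)):
        d=W-[.6365,-.0975,0]
        q=d[(abs(d[...,0])<h)&(d[...,1]<(-.012))&(d[...,1]>-.04)&(d[...,2]>a)&(d[...,2]<b)]
        if len(q)<8: print(n,nm,len(q));continue
        s=least_squares(lambda c:np.hypot(q[:,0]-c[0],q[:,1]-c[1])-r,[0,0],loss="soft_l1",f_scale=.001).x
        print(n,nm,np.round(s,4),len(q),np.round([q[:,0].min(),q[:,0].max(),q[:,1].min()],4))
    print(n,"rim",disc(W,[.6365,-.0975],.035,p[2]-.0293+.072,p[2]-.0293+.079))
```

```text
side flange [-0.0006  0.0011] 43 [-0.0285  0.0271 -0.0307]
side plate [-0.0006  0.0022] 104 [-0.0294  0.0259 -0.0316]
side tube [0.0001 0.0008] 70 [-0.0218  0.022  -0.0284]
side rim [ 6.366e-01 -1.025e-01  3.360e-02  6.410e-01 -1.082e-01  2.274e-01
  1.260e+02]
top flange 0
top plate 0
top tube 0
top rim None
side flange [-0.0004  0.0017] 44 [-0.027   0.0271 -0.0312]
side plate [-0.0006  0.002 ] 105 [-0.0276  0.0263 -0.0323]
side tube [-0.0005  0.001 ] 71 [-0.0217  0.0217 -0.0286]
side rim [ 6.366e-01 -1.021e-01  3.360e-02  6.405e-01 -1.084e-01  2.276e-01
  1.390e+02]
top flange 0
top plate 0
top tube 0
top rim None
```

Flange and plate are concentric within about 0.7 mm. I'll lower to contact (TCP about 0.174) and press in small steps.

Request:
{"op": "carry_out", "data": {"commands": [[0.4, 0, 0, 0.15, 0, 0, 0], [0.4, 0, 0, 0.1, 0, 0, 0], [0.4, 0, 0, 0, 0, 0, 0]]}}

```text
clock: 16.95
position: [0.6366, -0.097, 0.1749]
ee_rot: [-2.219, -2.223, 0.001]
force: [-0.2, 0.2, -2.2]
width: 0.599
gripper_force: 45.0
```

Request:
{"op": "carry_out", "data": {"commands": [[0.4, 0, 0, 0.06, 0, 0, 0], [0.4, 0, 0, 0, 0, 0, 0], [0.4, 0, 0, 0, 0, 0, 0]]}}

```text
clock: 17.25
position: [0.637, -0.0972, 0.174]
ee_rot: [2.219, 2.224, 0.0]
force: [0.3, -0.6, -1.1]
width: 0.596
gripper_force: 45.0
```

Request:
{"op": "carry_out", "data": {"commands": [[0.4, 0, 0, 0.04, 0, 0, 0], [0.4, 0, 0, 0, 0, 0, 0], [0.4, 0, 0, 0, 0, 0, 0]]}}

```text
clock: 17.55
position: [0.637, -0.0972, 0.1732]
ee_rot: [2.219, 2.223, 0.0]
force: [0.3, 0.4, 0.9]
width: 0.597
gripper_force: 45.0
```

Request:
{"op": "carry_out", "data": {"commands": [[0.4, 0, 0, 0.04, 0, 0, 0], [0.4, 0, 0, 0.02, 0, 0, 0], [0.4, 0, 0, 0, 0, 0, 0], [0.4, 0, 0, 0, 0, 0, 0]]}}

```text
clock: 17.95
position: [0.6371, -0.0973, 0.1719]
ee_rot: [2.219, 2.223, 0.001]
force: [-1.6, 0.3, 4.8]
width: 0.6
gripper_force: 45.0
```

```bash
python3 -c "
from cell import arm
import numpy as np
f=[]
for i in range(8):
    arm.get_image('side');o=arm.observe();f.append(o['force'])
print(np.mean(f,0),np.std(f,0),o['position'],o['ft_torque'],o['clock'])"
```

```text
[-2.09934524  0.3288253   5.39714764] [0.43195623 0.56407994 0.66041878] [ 0.63706525 -0.09726878  0.17190701] [-0.01103983  0.44883016  0.03511514] 18.35
```

Request:
{"op": "carry_out", "data": {"commands": [[0.4, 0, -0.015, 0.025, 0, 0, 0], [0.4, 0, 0, 0.02, 0, 0, 0], [0.4, 0, 0, 0, 0, 0, 0], [0.4, 0, 0, 0, 0, 0, 0]]}}

```text
clock: 18.75
position: [0.637, -0.0973, 0.1712]
ee_rot: [2.219, 2.223, 0.002]
force: [-2.6, 0.5, 7.3]
width: 0.597
gripper_force: 45.0
```

```bash
python3 -c "
from cell import arm
import numpy as np
f=[]
for i in range(8):
    arm.get_image('side');o=arm.observe();f.append(o['force'])
print(np.mean(f,0),np.std(f,0),o['position'],o['ft_torque'],o['clock'])"
```

```text
[-2.22830388  0.65271312  7.54833568] [0.38455011 0.46756281 0.42287149] [ 0.63700592 -0.09729309  0.17121465] [ 0.05851139  0.44936214 -0.02409496] 19.15
```

Request:
{"op": "carry_out", "data": {"commands": [[0.4, 0, -0.015, 0.03, 0, 0, 0], [0.4, 0, 0, 0.02, 0, 0, 0], [0.4, 0, 0, 0, 0, 0, 0], [0.4, 0, 0, 0, 0, 0, 0], [0.4, 0, 0, 0, 0, 0, 0], [0.4, 0, 0, 0, 0, 0, 0]]}}

```text
clock: 19.75
position: [0.6369, -0.0973, 0.1704]
ee_rot: [2.218, 2.223, 0.003]
force: [-2.0, 0.8, 10.3]
width: 0.594
gripper_force: 45.0
```

Run:
```python
from cell import arm
from h import *
from scipy.optimize import least_squares
f=[]
for i in range(8):
    im=arm.get_image('side');o=arm.observe();f.append(o['force'])
print(np.mean(f,0),np.std(f,0),o['position'],o['ft_torque'],o['clock'])
W=cloud(im)
for nm,a,b in(("flange",.1425,.1465),("plate",.135,.1405)):
    d=W-[.6365,-.0975,0];q=d[(abs(d[...,0])<.034)&(d[...,1]<-.012)&(d[...,1]>-.04)&(d[...,2]>a)&(d[...,2]<b)]
    print(nm,least_squares(lambda c:np.hypot(q[:,0]-c[0],q[:,1]-c[1])-.031,[0,0],loss="soft_l1",f_scale=.001).x,len(q))
cv2.imwrite("pics/h5.png",cv2.resize(im["pixels"][195:291,310:422],(700,600),interpolation=cv2.INTER_CUBIC)[:,:,::-1])
```

```text
[-2.68466908  0.96976114 10.64608614] [0.21250847 0.59549567 0.52400874] [ 0.63695557 -0.09732007  0.17042791] [0.10773329 0.51370234 0.03031869] 20.15
flange [-0.00065034  0.00149936] 48
plate [-0.00069188  0.00120904] 60
```

View pics/h5.png

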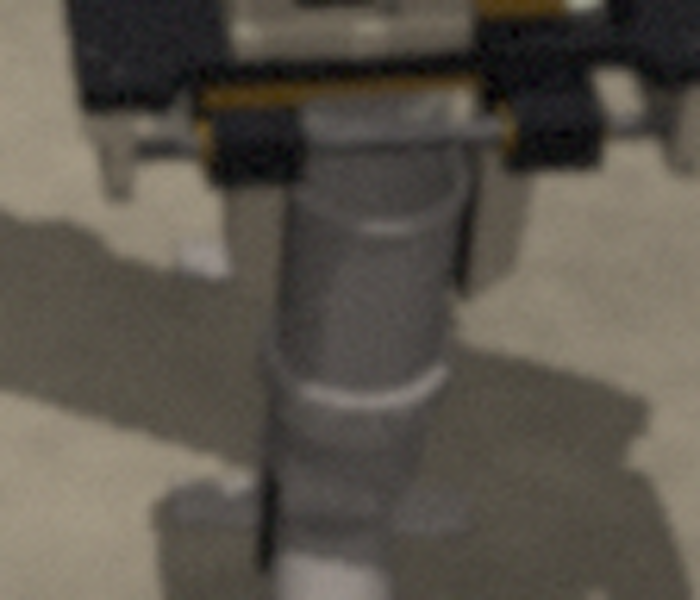

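The funnel stands flush on the base, with flange and plate concentric within 0.3 mm. Wrist force of 10.6 N plus the funnel's weight gives about 13 N. I'll ease off slightly and hold.

Request:
{"op": "carry_out", "data": {"commands": [[0.4, 0, 0, -0.012, 0, 0, 0], [0.4, 0, 0, 0, 0, 0, 0], [0.4, 0, 0, 0, 0, 0, 0], [0.4, 0, 0, 0, 0, 0, 0], [0.4, 0, 0, 0, 0, 0, 0], [0.4, 0, 0, 0, 0, 0, 0], [0.4, 0, 0, 0, 0, 0, 0], [0.4, 0, 0, 0, 0, 0, 0]]}}

```text
clock: 20.95
position: [0.6369, -0.0973, 0.1706]
ee_rot: [2.218, 2.223, 0.002]
force: [-2.2, 0.8, 9.0]
width: 0.598
gripper_force: 45.0
```

Request:
{"op": "carry_out", "data": {"commands": [[0.4, 0, 0, 0, 0, 0, 0], [0.4, 0, 0, 0, 0, 0, 0], [0.4, 0, 0, 0, 0, 0, 0], [0.4, 0, 0, 0, 0, 0, 0], [0.4, 0, 0, 0, 0, 0, 0], [0.4, 0, 0, 0, 0, 0, 0], [0.4, 0, 0, 0, 0, 0, 0], [0.4, 0, 0, 0, 0, 0, 0]]}}

```text
clock: 21.75
position: [0.6369, -0.0973, 0.1706]
ee_rot: [2.218, 2.223, 0.003]
force: [-1.7, 0.9, 9.8]
width: 0.597
gripper_force: 45.0
```

```bash
python3 -c "
from cell import arm
import numpy as np
f=[]
for i in range(16):
    arm.get_image('side');o=arm.observe();f.append(o['force'])
print(np.mean(f,0),np.std(f,0),o['position'],o['clock'])"
```

```text
[-2.20362864  0.59118834  9.94362091] [0.58189999 0.53014931 0.41191029] [ 0.63693943 -0.09730716  0.17065325] 22.55
```

Steady at 9.9 N on the wrist, so about 12.3 N on the base. I'll hold a little longer, then hand in.

Request:
{"op": "carry_out", "data": {"commands": [[0.4, 0, 0, 0, 0, 0, 0], [0.4, 0, 0, 0, 0, 0, 0], [0.4, 0, 0, 0, 0, 0, 0], [0.4, 0, 0, 0, 0, 0, 0], [0.4, 0, 0, 0, 0, 0, 0], [0.4, 0, 0, 0, 0, 0, 0], [0.4, 0, 0, 0, 0, 0, 0], [0.4, 0, 0, 0, 0, 0, 0]]}}

```text
clock: 23.35
position: [0.6369, -0.0973, 0.1706]
ee_rot: [2.218, 2.223, 0.002]
force: [-1.9, 1.5, 9.3]
width: 0.598
gripper_force: 45.0
```

```bash
python3 -c "
from cell import arm
print(arm.observe()['force'],arm.sign_off())"
```

```text
the job is handed in; nothing more can be done
[-1.94499909  1.49598373  9.27083487] None
```

The filter unit is together on the right-hand (free) port, and I handed the job in at about 23 s with the funnel still gripped and pressed down at about 12 N (wrist reading plus funnel weight), held for over 2 s, with about 2 N of sideways force left; no verdict came back.

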